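Unlatch the beading jig's clamp bar and hold it up

ROBOT

A 7-joint arm with a two-finger parallel gripper is mounted at the origin on the work surface. World frame = base frame: x ahead of the robot, y to its left, z up, the work surface at z = 0. Lengths are in m, angles in rad, forces in N, time in s.
With the tool pointing down it reaches from about 0.35 to 0.9 m from the base axis. Payload 19.9 kg.
Tool frame: the origin (TCP) lies at the very end of the fingers, on their centre line; the grasp point (between the pads) lies 19 mm behind it; z points along the fingers, y is the line along which they close (so a half turn about z gives the same grasp; the last joint's range is limited). The gripper opens to 94 mm and grips with 3 to 60 N. Pads are 16 mm wide; open, the fingers measure 119 mm over their backs; the gripper's body (75 mm by 177 mm) begins 78 mm behind the grasp point.
Start: joints at [-1.238, 0.417, -0.01, 1.614, 0.005, 1.111, -0.053], TCP at [0.228, 0.582, 0.205] pointing down, gripper open.
Joint ranges: [-2.81, 2.81], [-0.39, 2.02], [-1.27, 1.25], [0.06, 2.57], [-1.19, 4.33], [0.19, 2], [-2.82, 2.82]. Speed limits (rad/s): [1.89, 1.89, 2.39, 2.39, 3.01, 3.01, 3.01].

INTERFACE

Orientations are given as [roll, pitch, yaw] about the fixed x, y, z axes, in that order (R = Rz(yaw) Ry(pitch) Rx(roll)).
In Python, from cell import state, get_image, camera_params, finish_job, recognise, trace, pinpoint gives the robot as it stands.
- The arm moves only by the tool play_rows, never from a script. Its argument "series" is a list that holds one entry, the list of rows, each a list of 7 numbers: the shift along the tool's x, y, z normalised to -1 to 1, where 1 is 0.2 m, then the turn, a rotation vector about the tool's x, y, z normalised to -1 to 1, where 1 is 90 degrees, then the opening, from -1 (shut) to 1 (fully open), so that 0 is half open. A call has 1 to 12 rows; each row is the pose to reach, as a shift and turn from the pose commanded when the call began, along the tool's axes at that moment; what a row does not reach only later rows make up. A row lasts 1/12 s, in which the tool goes at most 41.7 mm and 7.16 degrees, less where a joint would pass 70% of its speed; a pose out of reach is approached as far as the arm can. A call with a number of a shift or a turn outside -1 to 1 is refused whole. A call with a gripper value outside its range is refused whole. The fingers move at their own pace and stop on an object; "force" is the grip in N (left out, the last holds). Time passes only in rows, so rows that repeat a pose let the fingers close. It gives the time, the measured TCP pose, the force, the opening and the grip force at its end, in the units of the state.
- state(): the state, without advancing time (a new reading comes with each control period).
- get_image(name): name is "side" or "top"; returns (picture, depth): 400x640x3 uint8, red, green, blue; 400x640 float32, m along the optical axis (not along the pixel's ray), 0 where there is no reading.
- camera_params(name): a dict with "mtx" (3x3 intrinsics, pixels), "R" (3x3) and "t" (3): a world point X has camera coordinates R X + t. Camera axes: x right, y down, z forward; pixel columns grow to the right and rows downward; lengths in m; the calibration is good to about 2 mm. A picture is of the moment at which its call begins. camera_params takes no time and is no camera call.
- finish_job(): hands the job in; it is judged then, once.
Trained networks look in the newest picture that a camera, given by its name, has taken for a name from the list of things; names that differ only in an ending like _2 or _b are one class to them, and where a whole thing is asked for, a point or a joint stands for the part that bears it (a point fixed in the world has none). Each returns a list of dicts, best first, with "score" (0 to 1); they miss things now and then, are a little off and sometimes report something else, mostly with a low value. They report only what shows in the picture. A call takes as long as a camera call.
- recognise(name, camera): "centre" ([x, y, z] in m, in world coordinates, good to about 4 mm: the middle of the surface that is visible of it).
- trace(name, camera): "pixels" (400x640 bool, what is visible of it).
- pinpoint(name, camera): "centre" ([x, y, z] in m, in world coordinates, good to about 4 mm: a listed point, or the origin of a listed thing).
The state is a dict: "t": time; "qpos": joint angles; "joint_velocities": joint speeds; "joint_efforts": joint torques, N m; "ee_pos": TCP position; "tool_rot": TCP orientation; "contact_force": force on the tool from outside, world axes, zero at the start; "ft_torque": the same for the moment, N m; "gripper_width": opening from 0.0 (shut) to 1.0 (fully open); "gripper_force": force on a finger pad.
Only numpy, scipy, OpenCV 4.12 (cv2) and the standard library are available. Lean on these libraries where they do the work, as an engineer would, in place of code of your own. Each camera call takes 0.05 s, during which the arm holds its last target. There are 200 camera calls.

TASK

The clamp bar of the beading jig is locked onto its ball by a spring latch: pull the latch's upright tab sideways, away from the coupler, until it frees the ball, then lift the coupler end of the bar off the ball and hold it still, at least 8 cm above the ball, so that I can take out the bead strip. Finish while holding the bar up in the gripper, and do not push the loose things around it out of place.

Things in the scene. Friction and masses are not known exactly. Their poses are not given: they have to be found in the camera images.
- jig: Beading jig fixed to the table. Origin: on the table (z = 0) straight below the ball. x runs along the clamp bar from ball to hinge (away from the robot), y is the way the latch is pulled, z up. Plywood board 12 mm thick, x -80 to 320, y -120 to 120 mm; on it a wooden bed (x 60 to 190 mm, 50 wide, top 42 mm above the table) with a bead strip, pressed by the bar.
- jig_ball (a point): Centre of the fixed steel ball (22 mm diameter, on a 10 mm neck) at the near end of the bar, 45 mm above the table.
- bar_hinge (a point): Point on the axis of the bar's hinge, 240 mm beyond the ball along jig x, 55 mm above the table. The axis is parallel to jig y, between two dark steel cheeks 58 mm high over the board.
- bar (a joint): Hinge of the aluminium clamp bar (26 mm wide, 14 thick, about 0.4 kg) ending in a dark steel coupler (46 x 44 mm, top 67 mm above the table) over the ball. 0 = down on the ball, grows as the coupler end is lifted (rad, limit 1.2): it turns about +y of the jig, so the coupler goes up and towards the hinge on a 240 mm arc. It falls back if let go; 2 to 4 N upward at the tab carries it.
- bar_socket (a point): Centre of the coupler's socket, on the bar: coincides with the ball's centre when the bar is down.
- latch (a joint): Spring latch sliding along +y of the jig on the coupler: 0 = closed, 0.018 = fully pulled (m). Its fork lies under the ball and locks the coupler on; it is clear of the ball from about 13 mm. The spring resists with 4 N at first, 8.5 N at full pull, and shuts it when let go. It may spring shut once the coupler is well above the ball.
- latch_grip (a point): Grip point in the latch's upright flat steel finger tab, which stands beside the coupler and moves with latch and bar: 12 mm thick along jig y, 24 wide along jig x, its top 17 mm above this point. Closed, the point is 98 mm above the table and 50 mm from the ball's centre along jig y; the coupler's top is 31 mm lower and 22 mm clear of the tab. Nothing near it is as tall.
- pot: small white bowl, 52 mm across, 30 mm high, standing on the jig's board beside the bar (bystander, loose).
- pliers: black-handled pliers, about 140 mm long, 12 mm high, lying on the jig's board on the tab's side of the bar but farther towards the hinge (bystander, loose).
- driver: screwdriver lying on the table (bystander, loose).
- jar: clear bead jar with a white cap, 56 mm across, 70 mm high (bystander, loose).
- spool: white thread spool, 64 mm across, 40 mm high (bystander, loose).
- blower: green rubber-bulb air blower standing on end, 64 mm across, 105 mm high (bystander, loose).
- tin: flat yellow tin, 100 x 70 x 25 mm (bystander, loose).

How it is judged:
On the way, in this order (a step that is already met when the one before it is completed fails the run):
1. the latch is pulled sideways at least 12 mm while the bar is still down on the ball (value of joint latch above 0.012 m and value of joint bar below 0.04 rad), for 0.1 s.
2. the coupler is lifted off the ball (z of bar_socket in the frame of jig_ball above 0.03 m), for 0.1 s.
At the end, for the whole second after the job is handed in: The coupler's socket centre is more than 70 mm above the ball's centre, the bar turns slower than 0.1 rad/s, and the fingers carry it (more than 1 N between the fingers and the bar or its latch), through the last second (z of bar_socket in the frame of jig_ball above 0.07 m and velocity of joint bar between -0.1 and 0.1 rad/s and contact force between bar and the fingers above 1 N); the arm keeps its last pose, push and grip.
It fails at once if a loose bystander is pushed more than 30 mm (distance of any of pot, pliers, driver, jar, spool, blower, tin from where it was at the start of the episode above 0.03 m).
It also fails if it takes over 29 s, if anything falls off the work surface, if the arm or the gripper's body presses on something with over 40 N, if the wrist force passes 120 N, or if a joint passes its speed limit or range.

## Working session

There is one attempt and no reset: what is moved stays moved. The work goes in short steps, Python scripts to look and compute and a tool call to move; the robot and the scene stay as the last step left them, time stands still between calls to the robot, and variables do not carry over. Pictures are saved under pics/ and viewed, at most 10 in all, crops included, and the job is handed in when it is done.

Besides the shell and the picture viewer there is one more tool, called after "Emit:" as name(argument=value, ...), one argument or row to a line, values as JSON. play_rows: Moves the arm, as the interface text tells. Scaled input: -1 to 1 covers 0.2 m each way for a shift and 90 degrees each way for a turn. Its arguments: {"type":"object","properties":{"series":{"type":"array"},"force":{"type":"number"}},"required":["series"]}

```bash
mkdir -p pics; python3 - <<'E'
from cell import *
import cv2,numpy as np
s=state();print(s)
for c in("top","side"):
    im,d=get_image(c);cv2.imwrite(f"pics/{c}0.png",im[:,:,::-1])
    for n in("jig_ball","bar_hinge","latch_grip","bar_socket","jig"):
        r=pinpoint(n,c);print(c,n,[(np.round(x["centre"],4).tolist(),round(x["score"],2)) for x in r[:2]])
    for n in("pot","pliers","blower","jar","spool","tin","driver","latch"):
        r=recognise(n,c);print(c,n,[(np.round(x["centre"],3).tolist(),round(x["score"],2)) for x in r[:2]])
E
```

```text
{'t': 0.0, 'qpos': array([-1.23851883,  0.41794794, -0.01031661,  1.61415084,  0.00467027,
        1.1106836 , -0.05294295]), 'joint_velocities': array([ 0.00085511, -0.00116033, -0.00120973, -0.00054531,  0.00023807,
       -0.00043494,  0.00182083]), 'joint_efforts': array([ 2.10253973e-03, -8.51264620e+01,  6.39377944e-01, -4.26006854e+01,
       -4.87991155e-02,  1.84311450e-02,  1.13932342e-04]), 'ee_pos': array([0.22807283, 0.58151261, 0.20485127]), 'tool_rot': array([-3.14042838e+00,  5.65386157e-05,  2.76787961e+00]), 'contact_force': array([-0.66682374,  0.35498991,  0.41576904]), 'ft_torque': array([-0.02227618, -0.01741482, -0.04062341]), 'gripper_force': 0.0, 'gripper_width': 0.9997792884431979}
top jig_ball [([0.4661, -0.0395, 0.0439], 0.97)]
top bar_hinge [([0.7006, -0.0167, 0.0577], 0.75), ([0.624, -0.1145, 0.0127], 0.67)]
top latch_grip [([0.4621, 0.0124, 0.0974], 0.57), ([0.4938, -0.5066, 0.0015], 0.19)]
top bar_socket [([0.4672, -0.0399, 0.047], 0.69), ([0.4088, 0.3559, 0.0015], 0.6)]
top jig [([0.4619, -0.0333, -0.0008], 0.62)]
top pot [([0.629, -0.112, 0.028], 0.5
[... 389 characters left out ...]
6, 0.3557, 0.0027], 0.64)]
side bar_hinge [([0.704, -0.0187, 0.0565], 0.91), ([0.4566, 0.0114, 0.0973], 0.38)]
side latch_grip [([0.4604, 0.0126, 0.0961], 0.63)]
side bar_socket [([0.4637, -0.0387, 0.0477], 0.62)]
side jig [([0.4632, -0.0395, 0.0019], 0.91), ([0.6193, -0.1132, 0.0149], 0.58)]
side pot [([0.625, -0.106, 0.039], 0.69), ([0.46, 0.004, 0.087], 0.17)]
side pliers [([0.638, 0.054, 0.026], 0.54), ([0.561, -0.052, 0.012], 0.26)]
side blower [([0.64, 0.427, 0.047], 0.46)]
side jar [([0.491, -0.516, 0.068], 0.74)]
side spool [([0.599, -0.462, 0.037], 0.84), ([0.514, -0.031, 0.068], 0.64)]
side tin [([0.404, 0.34, 0.028], 0.82)]
side driver []
side latch [([0.456, 0.006, 0.083], 0.42)]
```

View pics/top0.png

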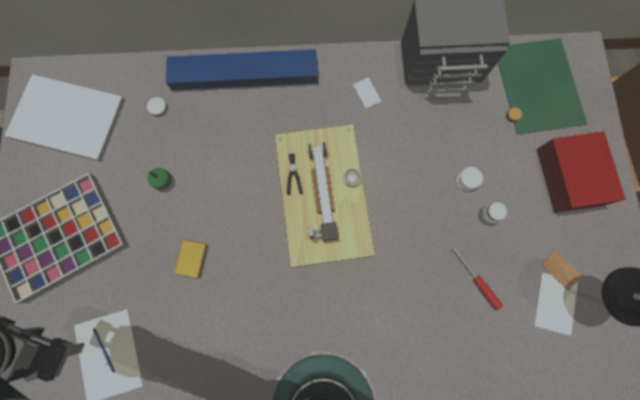

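View pics/side0.png

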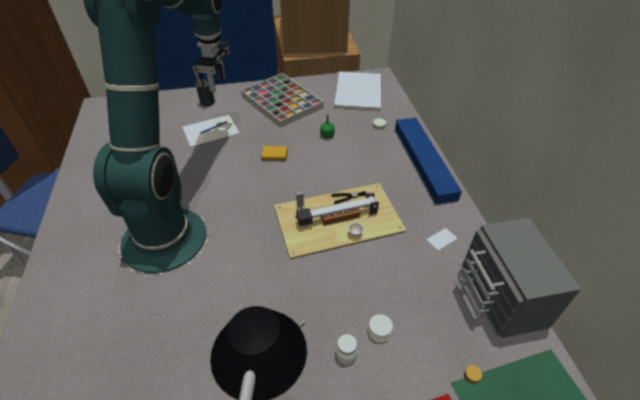

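The top view shows the jig's coupler at about (328,232), with the upright tab left of it at (313,232). Pliers are at (294,175), the pot at (352,177) and nothing stands near the tab. The side view agrees, with the tab at (300,200). Jig yaw is about 0.09 rad and the tab is at about (0.461, 0.0115, 0.098). I'll approach above it.

Emit:
play_rows(
  series=[
    [[-0.71,-0.745,0,0,0,0,0],[-0.71,-0.745,0,0,0,0,0],[-0.71,-0.745,0,0,0,0,0],[-0.71,-0.745,0,0,0,0,0],[-0.71,-0.745,0,0,0,0,0],[-0.71,-0.745,0,0,0,0,0]],
  ],
  force=40,
)

```text
t: 1.9
ee_pos: [0.3092, 0.3851, 0.2058]
tool_rot: [-3.141, 0.001, 2.761]
contact_force: [1.4, -0.3, 0.2]
gripper_width: 0.612
gripper_force: 0.0
```

Emit:
play_rows(
  series=[
    [[-0.71,-0.745,0,0,0,0,0],[-0.71,-0.745,0,0,0,0,0],[-0.71,-0.745,0,0,0,0,0],[-0.71,-0.745,0,0,0,0,0],[-0.71,-0.745,0,0,0,0,0],[-0.71,-0.745,0,0,0,0,0]],
  ],
)

```text
t: 2.4
ee_pos: [0.3861, 0.1947, 0.2059]
tool_rot: [-3.142, 0.001, 2.76]
contact_force: [-0.3, 0.2, 1.0]
gripper_width: 0.503
gripper_force: 0.0
```

Emit:
play_rows(
  series=[
    [[-0.71,-0.745,0,0,0,-0.295,0],[-0.71,-0.745,0,0,0,-0.295,0],[-0.71,-0.745,0,0,0,-0.295,0],[-0.71,-0.745,0,0,0,-0.295,0],[-0.71,-0.745,0,0,0,-0.295,0],[-0.71,-0.745,0,0,0,-0.295,0],[-0.71,-0.745,0,0,0,-0.295,0],[-0.71,-0.745,0,0,0,-0.295,0],[-0.71,-0.745,0,0,0,-0.295,0],[-0.71,-0.745,0,0,0,-0.295,0]],
  ],
)

```text
t: 3.23
ee_pos: [0.4613, 0.0113, 0.2055]
tool_rot: [3.141, -0.0, -3.05]
contact_force: [-0.6, 0.0, 1.0]
gripper_width: 0.5
gripper_force: 0.0
```

Emit:
play_rows(
  series=[
    [[0,0,0.15,0,0,0,0],[0,0,0.3,0,0,0,0],[0,0,0.45,0,0,0,0],[0,0,0.55,0,0,0,0],[0,0,0.63,0,0,0,0],[0,0,0.63,0,0,0,0],[0,0,0.63,0,0,0,0]],
  ],
)

```text
t: 3.82
ee_pos: [0.4612, 0.0108, 0.0794]
tool_rot: [-3.141, -0.001, -3.051]
contact_force: [0.1, 0.1, 0.0]
gripper_width: 0.499
gripper_force: 0.0
```

```bash
python3 - <<'E'
from cell import *
import cv2,numpy as np
s=state();print(s["ee_pos"],s["qpos"],s["contact_force"])
im,d=get_image("side");cv2.imwrite("pics/side1.png",cv2.resize(im[120:270,220:420,::-1],None,fx=4,fy=4,interpolation=2))
for n in("latch_grip","jig_ball"):
  for c in("side",):
    print(n,[(np.round(x["centre"],4).tolist(),round(x["score"],2)) for x in pinpoint(n,c)[:2]])
E
```

```text
[0.46115911 0.01083939 0.07943994] [-0.41990539  0.32499697  0.3819204   2.12744266 -0.1811252   0.72060996
  1.74223019] [0.08319854 0.09894087 0.04707464]
latch_grip [([0.4548, 0.0088, 0.0937], 0.55)]
jig_ball [([0.4673, -0.039, 0.0466], 0.72), ([0.4051, 0.353, 0.0031], 0.3)]
```

View pics/side1.png

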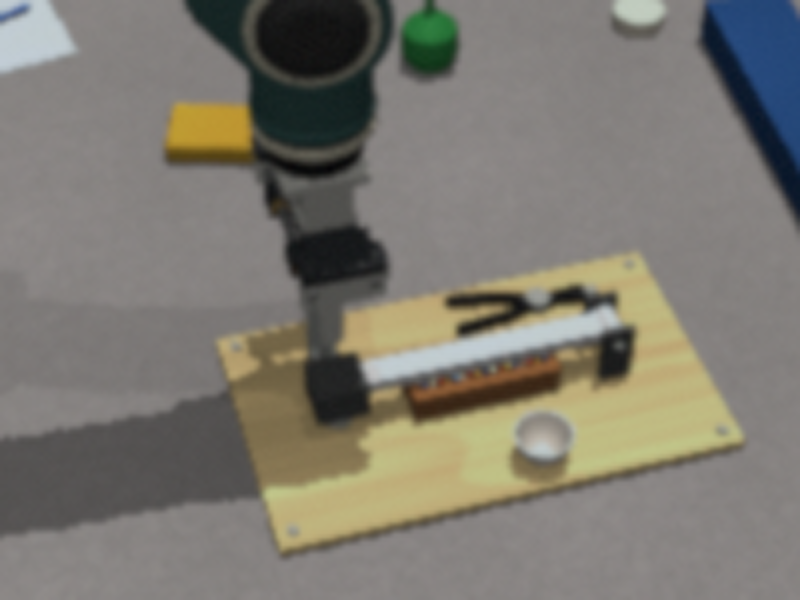

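The side view crop shows the gripper coming down over the tab at about (325,345). The coupler at (335,390) is free below it, and nothing else is touched. I'll close now.

Emit:
play_rows(
  series=[
    [[0,0,0,0,0,0,-1],[0,0,0,0,0,0,-1],[0,0,0,0,0,0,-1],[0,0,0,0,0,0,-1],[0,0,0,0,0,0,-1],[0,0,0,0,0,0,-1],[0,0,0,0,0,0,-1],[0,0,0,0,0,0,-1],[0,0,0,0,0,0,-1],[0,0,0,0,0,0,-1]],
  ],
  force=40,
)

```text
t: 4.8
ee_pos: [0.4616, 0.0112, 0.0796]
tool_rot: [3.141, 0.0, -3.051]
contact_force: [-1.2, 7.1, 3.8]
gripper_width: 0.128
gripper_force: 40.0
```

Emit:
play_rows(
  series=[
    [[0,0.02,0,0,0,0,-1],[0,0.04,0,0,0,0,-1],[0,0.06,0,0,0,0,-1],[0,0.075,0,0,0,0,-1],[0,0.083,0,0,0,0,-1],[0,0.083,0,0,0,0,-1],[0,0.083,0,0,0,0,-1],[0,0.083,0,0,0,0,-1]],
  ],
)

```text
t: 5.47
ee_pos: [0.4602, 0.0259, 0.0795]
tool_rot: [-3.14, 0.0, -3.053]
contact_force: [1.6, -7.8, 0.7]
gripper_width: 0.126
gripper_force: 40.0
```

Emit:
play_rows(
  series=[
    [[0,0.006,0,0,0,0,-1],[0,0.006,0,0,0,0,-1],[0,0.006,-0.03,0,0.016,0,-1],[-0.008,0.006,-0.06,0,0.032,0,-1],[-0.012,0.006,-0.09,0,0.048,0,-1],[-0.018,0.006,-0.119,0,0.064,0,-1],[-0.032,0.006,-0.178,0,0.0955,0,-1],[-0.032,0.006,-0.178,0,0.0955,0,-1],[-0.032,0.006,-0.178,0,0.0955,0,-1]],
  ],
)

```text
t: 6.22
ee_pos: [0.4666, 0.0275, 0.1151]
tool_rot: [-3.14, -0.151, -3.053]
contact_force: [0.5, -7.6, -1.2]
gripper_width: 0.124
gripper_force: 40.0
```

```bash
python3 - <<'E'
from cell import *
import cv2,numpy as np
s=state();print(s["t"],s["ee_pos"],s["tool_rot"],s["qpos"],s["contact_force"])
im,d=get_image("side");cv2.imwrite("pics/side2.png",cv2.resize(im[120:270,220:420,::-1],None,fx=4,fy=4,interpolation=2))
for n in("bar_socket",): print([(np.round(x["centre"],4).tolist(),round(x["score"],2)) for x in pinpoint(n,"side")[:2]])
E
```

```text
6.2167 [0.46664017 0.02746618 0.11508399] [-3.13974316 -0.15061926 -3.05288355] [-0.44559209  0.36353399  0.38902694  1.97636805 -0.15692471  0.98436584
  1.68743604] [ 0.51882793 -7.57149772 -1.15611474]
[([0.4632, -0.0379, 0.0812], 0.94), ([0.4671, -0.0424, 0.0029], 0.51)]
```

View pics/side2.png

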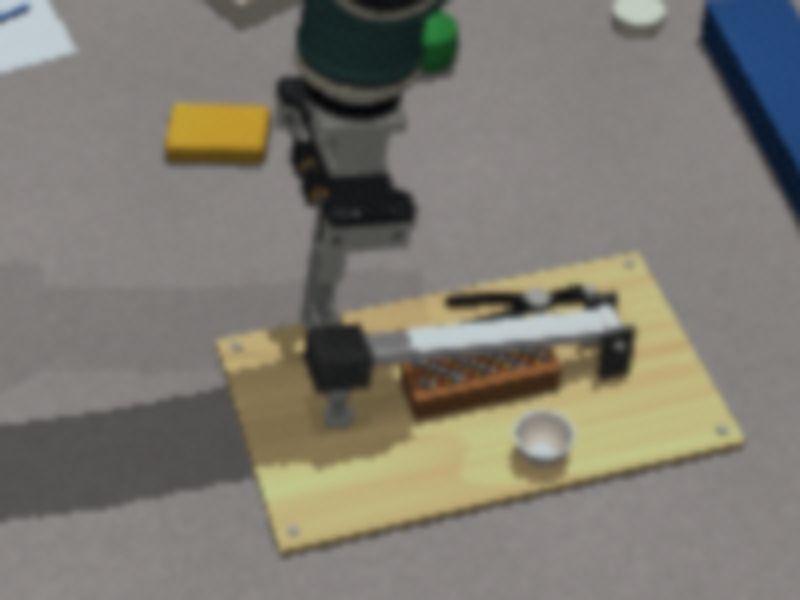

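The side view shows the coupler at (337,358) lifted clear, with the ball visible on its neck at (338,405). Pot and pliers are untouched, so I'll continue the arc.

Emit:
play_rows(
  series=[
    [[-0.008,0,-0.06,0,0.032,0,-1],[-0.018,0,-0.119,0,0.064,0,-1],[-0.032,0,-0.178,0,0.0955,0,-1],[-0.048,0,-0.236,0,0.127,0,-1],[-0.068,0,-0.293,0,0.159,0,-1],[-0.09,0,-0.349,0,0.191,0,-1],[-0.09,0,-0.349,0,0.191,0,-1],[-0.09,0,-0.349,0,0.191,0,-1],[-0.09,0,-0.349,0,0.191,0,-1],[-0.09,0,-0.349,0,0.191,0,-1],[-0.09,0,-0.349,0,0.191,0,-1]],
  ],
)

```text
t: 7.23
ee_pos: [0.4944, 0.0298, 0.1811]
tool_rot: [-3.139, -0.45, -3.054]
contact_force: [1.8, -7.5, -2.4]
gripper_width: 0.126
gripper_force: 40.0
```

```bash
python3 - <<'E'
from cell import *
import cv2,numpy as np
im,d=get_image("side");cv2.imwrite("pics/side3.png",cv2.resize(im[120:270,220:420,::-1],None,fx=4,fy=4,interpolation=2))
for n in("bar_socket","jig_ball"): print([(np.round(x["centre"],4).tolist(),round(x["score"],2)) for x in pinpoint(n,"side")[:2]])
s=state();print(s["t"],s["ee_pos"],s["joint_velocities"],s["contact_force"],s["gripper_force"])
E
```

```text
[([0.4836, -0.0364, 0.1533], 0.76), ([0.4955, -0.5036, 0.0015], 0.61)]
[([0.4663, -0.0404, 0.0458], 0.74)]
7.3833 [0.49441238 0.02983296 0.18104103] [-0.00027395 -0.00037211  0.00099864  0.00049601  0.00084737 -0.00023082
  0.00026924] [ 1.14753201 -7.63837303 -3.72003424] 39.99939501285553
```

View pics/side3.png

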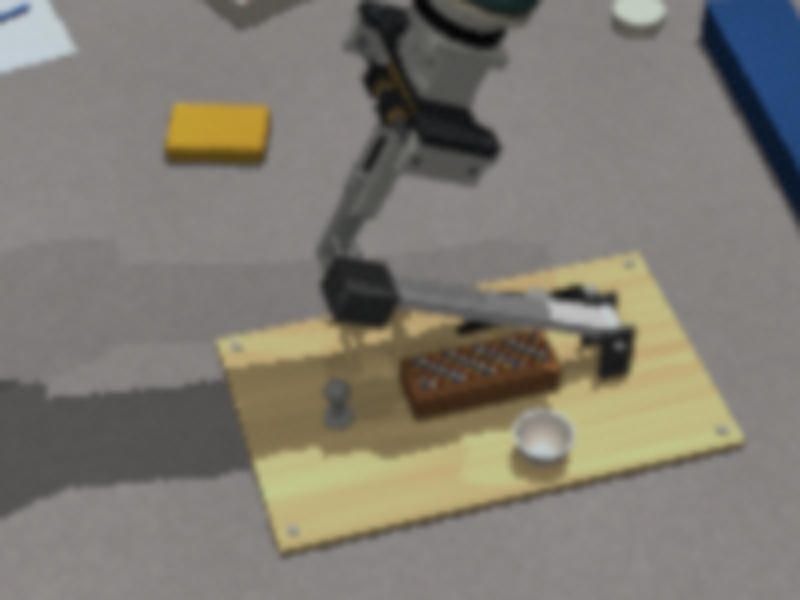

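The coupler, at (360,290), is about 10.5 cm above the ball at (338,392). The bar is held still and the bead strip is free, so I'll hand in.

```bash
python3 -c "from cell import *;print(finish_job())"
```

```text
the job is handed in; nothing more can be done
None
```

The latch was pulled until it freed the ball, and the gripper now holds the coupler end of the bar still about 10.5 cm above it, with nothing around the jig seen to move; I handed the job in at about 7.4 s, and the hand-in returned no verdict.

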